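# Clamp a core pin for polishing

## Task

Take the steel pin from its wooden rest and press it down past the two sprung jaws of the bench clamp until it lies fully home in both forks, then let go of it. Then pump the clamp's hand lever three full strokes, each right down to its stop and right back up, so that the ram closes on the end of the pin and holds it against the end stop. Leave the tin, the aluminium block and the small insert where they are.

Things in the scene. Friction and masses are not known exactly. Their poses are not given: they have to be found in the camera images.
- pin: The pin: plain ground steel rod, 12 mm diameter, 120 mm long, 106 g. Origin at its middle, its y axis along its length; both ends are alike. At the start it lies level in the two V notches of the rest, its axis 36 mm above the bench, clear underneath between the notches.
- pin_rest: Light wooden rest, fixed, base 50 x 110 x 8 mm with two V-notched blocks 12 mm thick whose middles lie 42 mm either side of its middle along its y axis (72 mm free between them for the fingers), tops at about 42 mm. Origin at the middle of its underside; the pin lies along its y axis.
- clamp: Grey bench clamp, fixed, base 170 x 310 x 12 mm. Origin on the bench under its middle; x away from the robot side, y from the ram to the end stop, z up. In its frame (mm): seated pin axis at x 20, z 85, along y; end stop face y 135 (block up to z 97); ram housing x -11 to 51, y -135 to -40, up to z 123; the pump lever above the housing reaches toward -x.
- seat (a point): Where the pin's middle lies when home in the forks and against the end stop, 85 mm above the bench. y: along the seated pin toward the end stop; z: out of the fork mouths, up and leaning 35 degrees toward the robot side; x: across the mouths, up and away from the robot. The pin enters along -z, at x = 0. Release it anywhere from y -10 to -3 mm: the ram later slides it against the stop (y = 0).
- jaw_stop (a joint): Sprung jaw at the fork near the end stop, rad: 0 closed, about 0.1 while the pin passes, 0 again when the pin is home. Its round nose (10 mm diameter, centre at the seat's x -7, z +9.5 mm) partly closes the mouth; it is pushed aside toward -x and snaps over the pin. Both jaws together take about 5 N; if one end of the pin stays up, press that end down.
- jaw_ram (a joint): The same sprung jaw at the fork near the ram, same values.
- pump_lever (a joint): Hand lever, rad: 0 up at rest, 0.6 down at its stop. A spring brings it back up by itself when let go. At the handle it takes about 2.5 N at first to 7 N at the stop.
- grip_bar (a point): Middle of the lever's handle: a level black cross bar, 20 mm diameter, 64 mm long along the clamp's y, 170 mm from the pivot. At rest it is 198 mm above the bench, the lever pointing toward the robot side (clamp's -x) 18 degrees above level; at the stop 97 mm above the bench, 16 degrees below level. It can be pushed down from above with closed fingers.
- lever_pivot (a point): The lever's pivot axis (along the clamp's y axis), 145 mm above the bench.
- ram (a joint): Ram travel toward the end stop, m, 0 at the start. A ratchet moves it on about 13 mm in the first and 12 mm in each later full stroke, only if the lever goes fully down and fully back up; it stays where it is left. About 36 mm after three strokes; further strokes move nothing.
- tin: Bystander: round open tin, 76 mm diameter, 46 mm high. Origin under its middle.
- al_block: Bystander: aluminium block with a round boss, 46 x 46 x 60 mm. Origin under its middle.
- small_insert: Bystander: small aluminium insert with a hole on top, 26 x 34 x 30 mm. Origin under its middle.
- hood_lip (a point): Middle of the front lip (along the clamp's y, 150 mm long) of the white sheet-metal dust hood behind and over the forks: upright sheet at the clamp's x 98 mm up to z 220, bent forward to this lip at x 57, z 263. An upright gripper reaching for the forks strikes the hood: lean the tool back toward the robot by about 35 degrees there (parallel to the seat's z axis).
- fork: The fork pair, fixed; same origin and axes as the seat. Forks 8 mm thick stand at y -38 and +38 mm, with room for the fingers between. Each slot is 15 mm wide with a flat floor 6 mm below the pin's axis; rear prongs (+x) reach z +16 and flare to +27 mm, front prongs end at z +1 mm.
- pad: Black round pad on the ram's end, 28 mm diameter, 4 mm of spring travel. Origin at the middle of its face. At the start its face is 154 mm from the end stop, so the 120 mm pin fits between with 34 mm to spare; after three strokes it presses on the pin's end.
Mind the look-alikes: they are no part of the job. What is shaped like the pin but black is not meant.

How it is judged (in metres and radians):
On the way, in this order (a step that is already met when the one before it is completed fails the run):
1. the pin lies home in both forks, jaws closed over it, and is let go (z of pin in the frame of seat between -0.003 and 0.003 m and x of pin in the frame of seat between -0.004 and 0.004 m and angle between the y axis of pin and the y axis of seat, either way round below 0.06 rad and value of joint each of jaw_stop, jaw_ram below 0.05 rad and contact force between pin and the fingers below 0.1 N and value of joint ram below 0.002 m), for 0.2 s.
2. first stroke: lever down to its stop (value of joint pump_lever above 0.53 rad), for 0.05 s.
3. lever back up, ram advanced about 13 mm (value of joint pump_lever below 0.06 rad and value of joint ram between 0.009 and 0.018 m), for 0.05 s.
4. second stroke: lever down (value of joint pump_lever above 0.53 rad), for 0.05 s.
5. lever back up, ram advanced about 25 mm (value of joint pump_lever below 0.06 rad and value of joint ram between 0.021 and 0.03 m), for 0.05 s.
6. third stroke: lever down (value of joint pump_lever above 0.53 rad), for 0.05 s.
At the end, for the whole second after the job is handed in: The pin lies at rest home in both forks (within 4 mm across the mouth, 3 mm in depth and 0.06 rad of the seat), against the end stop within 3 mm, both jaws closed over it (below 0.05 rad); the ram has advanced more than 32.5 mm and its pad presses on the pin; the lever is back up (below 0.06 rad) (value of joint pump_lever below 0.06 rad and value of joint ram above 0.0325 m and contact force between pad and pin above 0.3 N and y of pin in the frame of seat between -0.003 and 0.003 m and z of pin in the frame of seat between -0.003 and 0.003 m and x of pin in the frame of seat between -0.004 and 0.004 m and angle between the y axis of pin and the y axis of seat, either way round below 0.06 rad and value of joint each of jaw_stop, jaw_ram below 0.05 rad and linear speed of pin below 0.01 m/s); the robot touches nothing.
It fails at once if the tin is moved more than 20 mm (distance of tin from where it was at the start of the episode above 0.02 m).
It fails at once if the aluminium block is moved more than 20 mm (distance of al_block from where it was at the start of the episode above 0.02 m).
It fails at once if the small insert is moved more than 20 mm (distance of small_insert from where it was at the start of the episode above 0.02 m).
It also fails if it takes over 70 s, if anything falls off the work surface, if the arm or the gripper's body presses on something with over 40 N, if the wrist force passes 120 N, or if a joint passes its speed limit or range.

## Robot

A 6-joint arm with a two-finger parallel gripper is mounted at the origin on a cart in front of the work surface, level with it; the furniture and walls round the work are solid. World frame = base frame: x ahead of the robot, y to its left, z up, the work surface at z = 0. Lengths are in mm, angles in rad, forces in N, time in s.
With the tool pointing down it reaches from about 300 to 775 mm from the base axis. Payload 14.6 kg.
Tool frame: the origin (TCP) lies at the very end of the fingers, on their centre line; the grasp point (between the pads) lies 19 mm behind it; z points along the fingers, y is the direction in which the jaws open and shut (so a half turn about z gives the same grasp; the last joint's range is limited). The gripper opens to 94 mm and grips with 3 to 60 N. Pads are 16 mm wide; open, the fingers measure 119 mm over their backs; the gripper's body (75 mm by 177 mm) begins 78 mm behind the grasp point.
Start: joints at [1.212, 0.3, 1.521, -0, 1.321, -0.067], TCP at [158.22, 526.741, 205.446] pointing down, gripper open.
Joint ranges: [-3.03, 3.03], [-0.79, 2.21], [0.23, 2.52], [-1.04, 4.18], [0, 3.07], [-2.55, 2.55]. Speed limits (rad/s): [2.22, 2.22, 2.57, 3.14, 3.14, 3.14].

## Interface

Orientations are given as a rotation vector (axis times angle).
In Python, from cell import r gives the robot as it stands.
- The arm moves only by the tool send_rows, never from a script. Its argument "deltas" is text: rows parted by semicolons, each of 7 numbers parted by spaces: the shift along the tool's x, y, z scaled (see below), then the turn, a rotation vector about the tool's x, y, z scaled (see below), then the opening, from 0 (shut) to 1 (fully open). In form: x y z rx ry rz grip; .... A call has 1 to 10 rows; each row is the pose to reach, as a shift and turn from the pose commanded when the call began, along the tool's axes at that moment, turning the shorter way round; what a row does not reach only later rows make up. The controller multiplies each number of a shift by 0.5 m and each number of a turn by pi rad. A row lasts 1/12 s, in which the tool goes at most 41.7 mm and 7.16 degrees, less where a joint would pass 70% of its speed; a pose out of reach is approached as far as the arm can. A call with a number of a shift or a turn outside -1 to 1 is refused whole. A call with a gripper value outside its range is refused whole. The fingers move at their own pace and stop on an object; "squeeze" is the grip in N (left out, the last holds). Time passes only in rows, so rows that repeat a pose let the fingers close. It gives the time, the measured TCP pose, the force and the opening at its end, in the units of the state.
- r.state(): the state, without advancing time (a new reading comes with each control period).
- r.camera(name): name is "side" or "top" or "wrist"; returns a dict with "pixels" (480x640x3 uint8, red, green, blue), "K" (3x3 intrinsics, pixels), "k1" (the pictures are not rectified: a ray, as slopes to the right and down, at radius r is drawn at 1 + k1 r^2 times it, then the intrinsics apply), "rvec" (rotation vector, rad) and "tvec" (3), from world to camera coordinates, as OpenCV has them; the wrist camera has in their place "hand_eye" (4x4, takes a point from camera to tool coordinates, whose origin is the TCP and whose axes are the flange's). Camera axes: x right, y down, z forward; pixel columns grow to the right and rows downward; lengths in mm; the calibration is good to about 2 mm. A picture is of the moment at which its call begins: read the wrist's pose just before it. There is no depth.
- r.hand_in(): hands the job in, once; it reports no verdict.
The state is a dict: "t": time; "qpos": joint angles; "dq": joint speeds; "effort": joint torques, N m; "tool_pos": TCP position; "ee_rot": TCP orientation; "ft_force": force on the tool from outside, world axes, zero at the start; "ft_torque": the same for the moment, N m; "finger_gap": finger opening in mm.
Only numpy, scipy, OpenCV 4.12 (cv2) and the standard library are available. Lean on these libraries where they do the work, as an engineer would, in place of code of your own. Each camera call takes 0.05 s, during which the arm holds its last target.

## Working session

There is one attempt and no reset: what is moved stays moved. The work goes in short steps, Python scripts to look and compute and a tool call to move; the robot and the scene stay as the last step left them, time stands still between calls to the robot, and variables do not carry over. Pictures are saved under pics/ and viewed, and the job is handed in when it is done.

Besides the shell and the picture viewer there is one more tool, called as name(argument=value, ...) on one line, values as JSON. send_rows: Moves the arm, as the interface text tells. Its arguments: {"type":"object","properties":{"deltas":{"type":"string"},"squeeze":{"type":"number"}},"required":["deltas"]}

```bash
mkdir -p pics; ls; python3 - <<'E'
from cell import r
import cv2,numpy as np
print(r.state())
for n in ["side","top","wrist"]:
    c=r.camera(n); cv2.imwrite(f"pics/{n}0.png",c["pixels"][:,:,::-1])
    print(n,{k:np.round(v,4).tolist() if not np.isscalar(v) else v for k,v in c.items() if k!="pixels"})
E
```

```text
pics
{'t': 0.0, 'qpos': array([ 1.21243326e+00,  3.00464567e-01,  1.52156600e+00,  1.52863767e-06,
        1.32070168e+00, -6.65840444e-02]), 'dq': array([-1.51178847e-03,  3.49717302e-04,  4.68921026e-04, -9.15464920e-05,
       -1.95838388e-04,  1.61753359e-04]), 'effort': array([ 8.42059144e-04, -5.31795073e+01, -3.52744532e+01,  7.08994735e-02,
        2.43010547e-02, -7.59577097e-05]), 'tool_pos': array([158.11470507, 526.51395182, 204.89629407]), 'ee_rot': array([-4.56666701e-01, -3.10797971e+00,  1.74918456e-03]), 'ft_force': array([ 0.61985447, -1.2170035 , -0.04713931]), 'ft_torque': array([ 0.03629752, -0.02657707,  0.0215428 ]), 'finger_gap': 94.23395241174423}
side {'K': [[494.6222, 0.0, 318.1104], [0.0, 494.6222, 238.9198], [0.0, 0.0, 1.0]], 'k1': -0.024163863384645108, 'rvec': [1.9149, -0.1893, 0.1573], 'tvec': [-499.5533, 154.009, 1023.0461]}
top {'K': [[555.1324, 0.0, 323.1466], [0.0, 555.1324, 239.8916], [0.0, 0.0, 1.0]], 'k1': 0.022063568163753575, 'rvec': [2.1621, -2.1074, 0.1566], 'tvec': [-98.1637, 505.8598, 1235.0264]}
wrist {'K': [[376.7075, 0.0, 319.6435], [0.0, 376.7075, 243.0491], [0.0, 0.0, 1.0]], 'k1': -0.0748752277687492, 'hand_eye': [[-0.0003, -0.9582, -0.2862, 83.7111], [1.0, -0.0002, -0.0002, -0.7317], [0.0001, -0.2862, 0.9582, -179.4413], [0.0, 0.0, 0.0, 1.0]]}
```

View pics/side0.png

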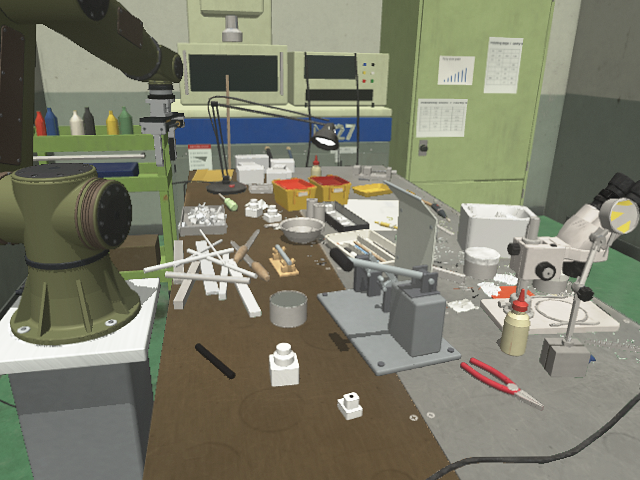

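View pics/top0.png

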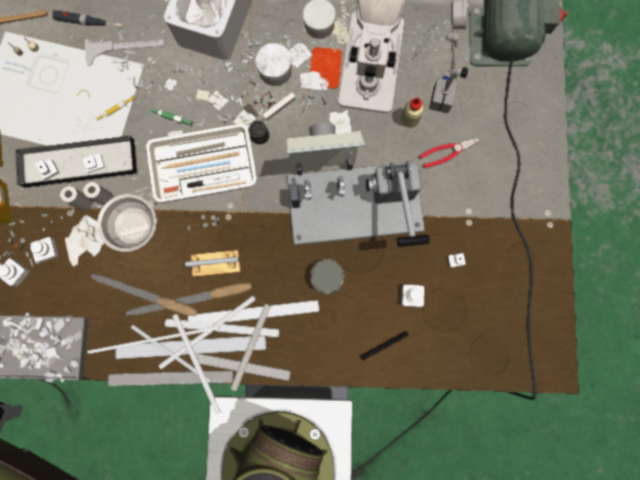

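View pics/wrist0.png

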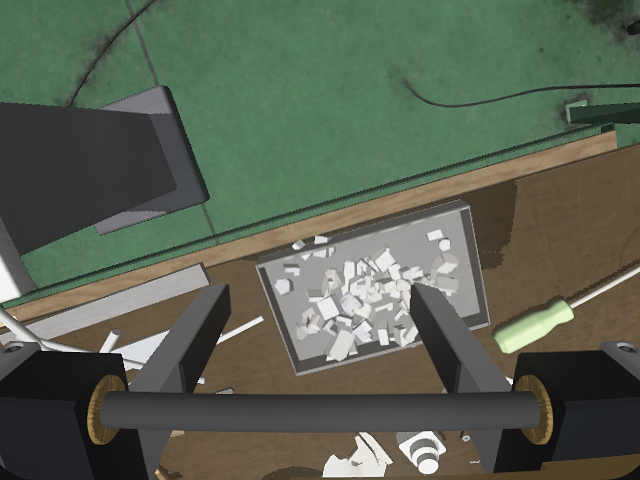

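The top view shows the pin rest near (214,262). The clamp base corners lie at roughly (290,172)–(424,228), with the end stop on the left and the ram housing on the right. The lever bar is at (413,240). The black look-alike is at (385,345).

```bash
cat > h.py <<'E'
import numpy as np,cv2
from cell import r
from scipy.spatial.transform import Rotation as R
def ray(c,uv,T=None):
    K=c["K"];k=c["k1"]
    p=np.array([(uv[0]-K[0,2])/K[0,0],(uv[1]-K[1,2])/K[1,1]])
    q=p.copy()
    for _ in range(20): q=p/(1+k*(q@q))
    d=np.array([q[0],q[1],1.])
    if "hand_eye" in c:
        H=T@c["hand_eye"]; o=H[:3,3]; d=H[:3,:3]@d
    else:
        M=R.from_rotvec(np.ravel(c["rvec"])).as_matrix(); t=np.ravel(c["tvec"]); o=-M.T@t; d=M.T@d
    return o,d/np.linalg.norm(d)
def onz(c,uv,z,T=None):
    o,d=ray(c,uv,T); return o+d*(z-o[2])/d[2]
def proj(c,P,T=None):
    P=np.asarray(P,float)
    if "hand_eye" in c:
        H=np.linalg.inv(T@c["hand_eye"]); X=H[:3,:3]@P+H[:3,3]
    else:
        X=R.from_rotvec(np.ravel(c["rvec"])).as_matrix()@P+np.ravel(c["tvec"])
    q=X[:2]/X[2]; q=q*(1+c["k1"]*(q@q)); return np.array([q[0]*c["K"][0,0]+c["K"][0,2],q[1]*c["K"][1,1]+c["K"][1,2]])
def tri(cs,uvs,Ts=None):
    A=np.zeros((3,3));b=np.zeros(3);L=[]
    for i,(c,uv) in enumerate(zip(cs,uvs)):
        o,d=ray(c,uv,Ts[i] if Ts else None);M=np.eye(3)-np.outer(d,d);A+=M;b+=M@o;L.append((M,o))
    X=np.linalg.solve(A,b); return X,[np.linalg.norm(M@(X-o)) for M,o in L]
def tcp(s=None):
    s=s or r.state();T=np.eye(4);T[:3,:3]=R.from_rotvec(s["ee_rot"]).as_matrix();T[:3,3]=s["tool_pos"];return T
def rel(Tt,T=None):
    """scaled row numbers taking current pose to Tt"""
    T=tcp() if T is None else T
    D=np.linalg.inv(T)@Tt
    return np.round(np.r_[D[:3,3]/500,R.from_matrix(D[:3,:3]).as_rotvec()/np.pi],4)
E
python3 - <<'E'
from h import *
c=r.camera("top");im=c["pixels"][:,:,::-1]
cv2.imwrite("pics/t1.png",cv2.resize(im[130:260,270:450],None,fx=4.4,fy=4.4,interpolation=cv2.INTER_CUBIC))
cv2.imwrite("pics/t2.png",cv2.resize(im[230:300,160:280],None,fx=6,fy=6,interpolation=cv2.INTER_CUBIC))
c=r.camera("side");im=c["pixels"][:,:,::-1]
cv2.imwrite("pics/s1.png",cv2.resize(im[170:380,310:470],None,fx=2.8,fy=2.8,interpolation=cv2.INTER_CUBIC))
cv2.imwrite("pics/s2.png",cv2.resize(im[230:290,250:320],None,fx=8,fy=8,interpolation=cv2.INTER_CUBIC))
E
```

```text
(no output)
```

View pics/t1.png

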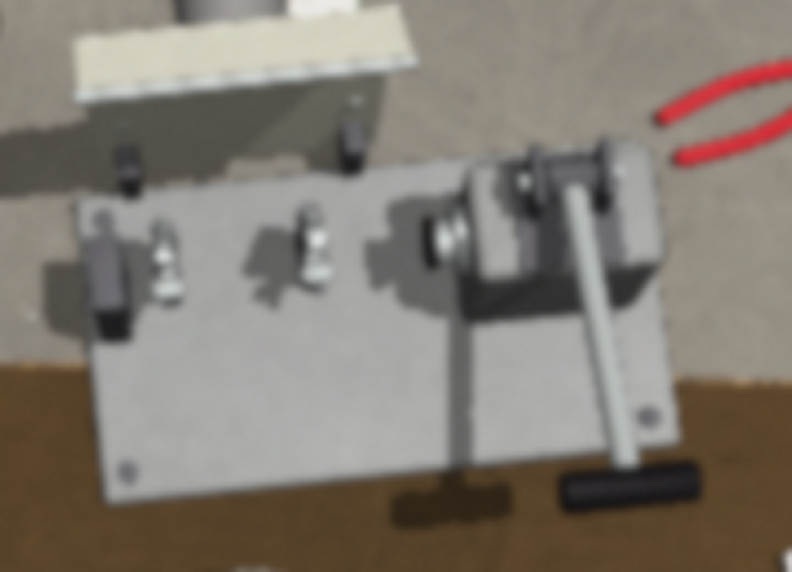

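View pics/t2.png

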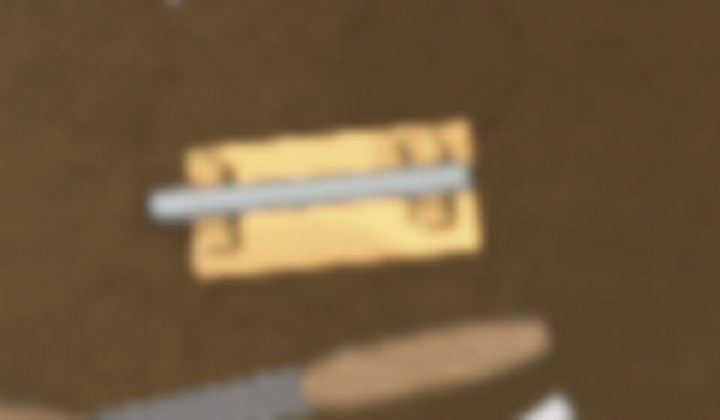

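View pics/s1.png

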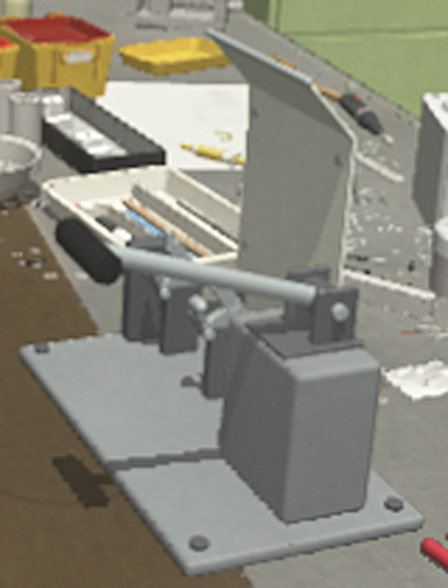

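View pics/s2.png

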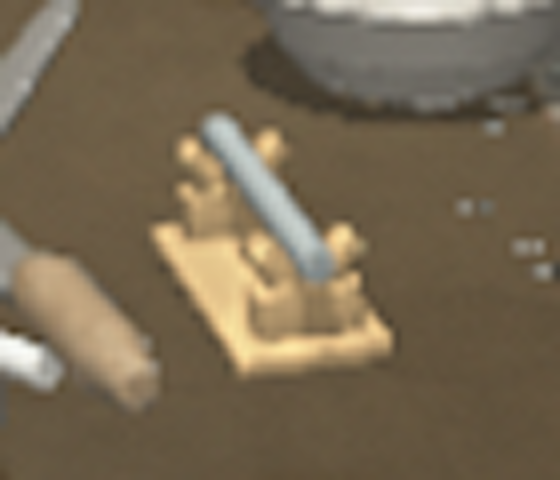

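```bash
python3 - <<'E'
from h import *
c=r.camera("top");s=r.camera("side")
P=lambda x,y,f,o:(x/f+o[0],y/f+o[1])
t1=lambda x,y:P(x,y,4.4,(270,130)); t2=lambda x,y:P(x,y,6,(160,230))
s1=lambda x,y:P(x,y,2.8,(310,170)); s2=lambda x,y:P(x,y,8,(250,230))
a=onz(c,t2(150,205),36);b=onz(c,t2(470,177),36);print("pin top",a,b,np.linalg.norm(a-b),(a+b)/2,np.degrees(np.arctan2(*(a-b)[:2])))
print("tri ends",tri([c,s],[t2(150,205),s2(213,125)]),tri([c,s],[t2(470,177),s2(318,262)]))
print("rest corners",[onz(c,t2(*p),8)[:2].round(1) for p in [(188,150),(200,278),(480,248),(470,122)]])
for n,p in dict(FL=(107,502),BL=(78,200),FR=(680,442)).items(): print(n,onz(c,t1(*p),12))
for n,p in dict(FL=(22,350),FR=(188,572),BR=(422,520)).items(): print("side",n,onz(s,s1(*p),12))
for n,p in dict(L=(562,492),R=(700,482)).items(): print("bar",n,onz(c,t1(*p),198))
print("bar side",onz(s,s1(88,250),198), "lip",[onz(c,t1(*p),263) for p in [(75,100),(415,65)]])
print("stop face top",[onz(c,t1(*p),97) for p in [(90,238),(120,238),(130,310)]])
E
```

```text
pin top [444.65837542 229.33017277  36.        ] [458.43584688 107.90128478  36.        ] 122.20799301680722 [451.54711115 168.61572878  36.        ] -6.473167225577329
tri ends (array([445.5302842 , 229.27406207,  35.97111214]), [np.float64(0.8680214476723572), np.float64(0.8680214476722892)]) (array([460.45639142, 107.68945752,  36.10282327]), [np.float64(2.0318128802919624), np.float64(2.0318128802918216)])
rest corners [array([469.6, 223.2]), array([419.7, 215.4]), array([434.1, 107.2]), array([483.4, 113.6])]
FL [500.8889767  -17.55218327  12.        ]
BL [666.28787823   3.88358228  12.        ]
FR [ 540.87654429 -322.11716562   12.        ]
side FL [504.15902472 -27.44221026  12.        ]
side FR [ 540.56152651 -332.39275008   12.        ]
side BR [ 705.0524517 -307.6035776   12.       ]
bar L [ 482.95365596 -236.56998122  198.        ]
bar R [ 489.12278839 -299.17622564  198.        ]
bar side [ 488.37299688 -271.33578568  198.        ] lip [array([641.89530987, -13.65405996, 263.        ]), array([ 661.39070549, -162.85985323,  263.        ])]
stop face top [array([623.02822995,  -9.83869388,  97.        ]), array([623.39689043, -25.01979172,  97.        ]), array([586.24571384, -31.30119874,  97.        ])]
```

```bash
cat >> h.py <<'E'
def pose(p,yaw,lean=0.,):
    """tool y horizontal-ish along world angle yaw(deg); lean(deg) tips the tool back toward robot about tool x (z points forward/down)"""
    a=np.radians(yaw); X=np.array([-np.sin(a),np.cos(a),0]);f=np.array([np.cos(a),np.sin(a),0]);l=np.radians(lean)
    Z=f*np.sin(l)-np.array([0,0,1.])*np.cos(l); Y=np.cross(Z,X)
    T=np.eye(4);T[:3,:3]=np.c_[X,Y,Z];T[:3,3]=p;return T
E
python3 - <<'E'
from h import *
print(rel(pose([450,172,180],6.6)))
E
```

```text
[-7.630e-01 -5.115e-01  5.080e-02 -1.000e-04  0.000e+00  3.705e-01]
```

send_rows(deltas="-0.763 -0.511 0.05 0 0 0.37 1;-0.763 -0.511 0.05 0 0 0.37 1;-0.763 -0.511 0.05 0 0 0.37 1;-0.763 -0.511 0.05 0 0 0.37 1;-0.763 -0.511 0.05 0 0 0.37 1;-0.763 -0.511 0.05 0 0 0.37 1;-0.763 -0.511 0.05 0 0 0.37 1;-0.763 -0.511 0.05 0 0 0.37 1;-0.763 -0.511 0.05 0 0 0.37 1;-0.763 -0.511 0.05 0 0 0.37 1")

```text
t: 1.18
tool_pos: [423.6, 203.7, 182.9]
ee_rot: [2.097, 2.339, 0.001]
ft_force: [0.7, 0.4, 0.1]
finger_gap: 93.8
```

```bash
python3 - <<'E'
from h import *
print(r.state()["qpos"],rel(pose([450,172,180],6.6)))
E
```

```text
[3.70238452e-01 1.42256127e-01 1.76797120e+00 5.25885219e-05
 1.23081503e+00 2.61183133e-01] [-0.0688  0.0455  0.0058  0.0002 -0.0001 -0.002 ]
```

send_rows(deltas="-0.069 0.046 0.006 0 0 -0.002 1;-0.069 0.046 0.006 0 0 -0.002 1;-0.069 0.046 0.006 0 0 -0.002 1")

```text
t: 1.43
tool_pos: [450.2, 172.5, 179.5]
ee_rot: [-2.085, -2.35, 0.001]
ft_force: [-0.6, 0.3, 0.4]
finger_gap: 93.8
```

```bash
python3 - <<'E'
from h import *
T=tcp();c=r.camera("wrist");cv2.imwrite("pics/w1.png",c["pixels"][:,:,::-1]);np.save("T1.npy",T);print(T.round(3))
E
```

```text
[[-1.19000e-01  9.93000e-01 -1.00000e-03  4.50245e+02]
 [ 9.93000e-01  1.19000e-01 -0.00000e+00  1.72522e+02]
 [-0.00000e+00 -1.00000e-03 -1.00000e+00  1.79465e+02]
 [ 0.00000e+00  0.00000e+00  0.00000e+00  1.00000e+00]]
```

View pics/w1.png

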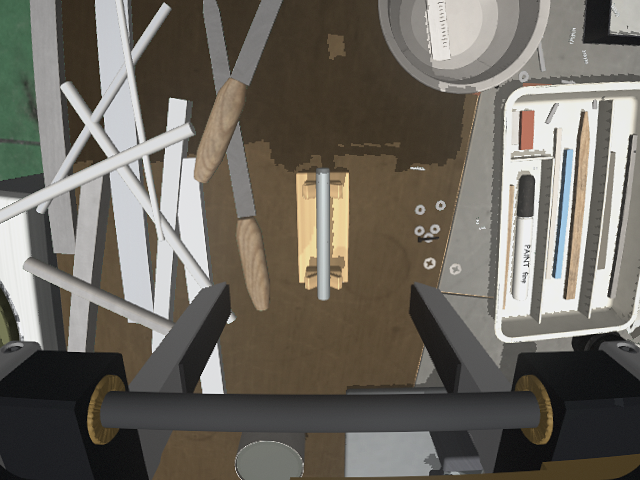

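The wrist view shows the pin from (323,169) to (323,299), on the rest at (297–349,172–290).

```bash
python3 - <<'E'
from h import *
T=np.load("T1.npy");c=r.camera("wrist");im=cv2.imread("pics/w1.png")
hsv=cv2.cvtColor(im,cv2.COLOR_BGR2HSV)
m=((hsv[...,1]<60)&(hsv[...,2]>60)).astype(np.uint8);mm=np.zeros_like(m);mm[160:310,305:345]=m[160:310,305:345]
n,l,s,ce=cv2.connectedComponentsWithStats(mm);i=1+np.argmax(s[1:,4]);print(s[i],ce[i])
ys,xs=np.where(l==i)
for y in (175,200,230,260,290): print(y,xs[ys==y].mean(),np.ptp(xs[ys==y])+1)
y0,y1=ys.min(),ys.max()+1
f=np.polyfit(ys,xs,1)
a=onz(c,(np.polyval(f,y0)+.5,y0),38,T);b=onz(c,(np.polyval(f,y1)+.5,y1),36,T)
print(a,b,np.linalg.norm(a-b),(a+b)/2,np.degrees(np.arctan2(-(a-b)[0],(a-b)[1])))
E
```

```text
[ 316  167   14  134 1759] [322.84252416 232.36895964]
175 322.5 14
200 322.5 14
230 323.0 13
260 323.0 13
290 323.0 13
[446.2380853  226.34247557  38.        ] [462.00011564 103.15593841  36.        ] 124.20694238989589 [454.11910047 164.74920699  37.        ] 7.291520878078899
```

```bash
python3 - <<'E'
from h import *
print(rel(pose([453.8,166.5,60],7.2)),rel(pose([453.8,166.5,17],7.2)))
E
```

```text
[-1.680e-02  7.300e-03  2.395e-01 -1.000e-04 -0.000e+00 -9.000e-04] [-1.680e-02  7.400e-03  3.255e-01 -1.000e-04 -0.000e+00 -9.000e-04]
```

send_rows(deltas="-0.017 0.007 0.08 0 0 -0.001 0.45;-0.017 0.007 0.16 0 0 -0.001 0.45;-0.017 0.007 0.24 0 0 -0.001 0.45;-0.017 0.007 0.24 0 0 -0.001 0.45;-0.017 0.007 0.26 0 0 -0.001 0.45;-0.017 0.007 0.29 0 0 -0.001 0.45;-0.017 0.007 0.31 0 0 -0.001 0.45;-0.017 0.007 0.325 0 0 -0.001 0.45;-0.017 0.007 0.325 0 0 -0.001 0.45", squeeze=30)

```text
t: 2.28
tool_pos: [454.0, 166.3, 17.3]
ee_rot: [-2.077, -2.357, -0.0]
ft_force: [0.3, 0.7, -0.3]
finger_gap: 42.7
```

```bash
python3 - <<'E'
from h import *
s=r.state();T=tcp(s);c=r.camera("wrist");cv2.imwrite("pics/w2.png",c["pixels"][:,:,::-1]);print(s["tool_pos"],s["finger_gap"],s["ft_force"])
c=r.camera("side");cv2.imwrite("pics/s3.png",cv2.resize(c["pixels"][200:310,220:350,::-1],None,fx=5,fy=5))
E
```

```text
[454.03762056 166.30338409  17.29141314] 42.74079092767879 [ 0.3110983   0.69688795 -0.25220219]
```

View pics/w2.png

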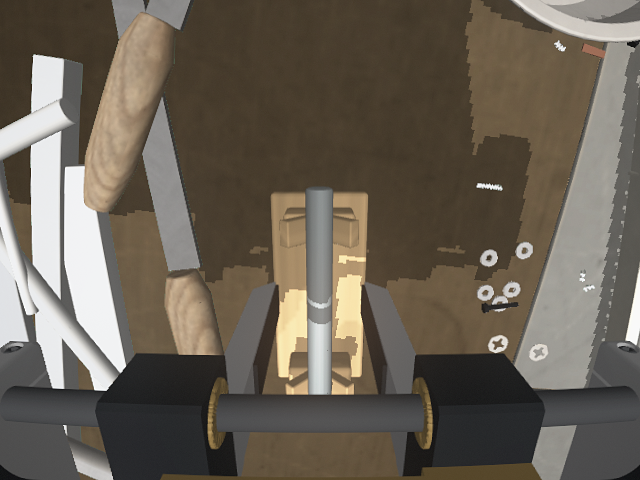

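View pics/s3.png

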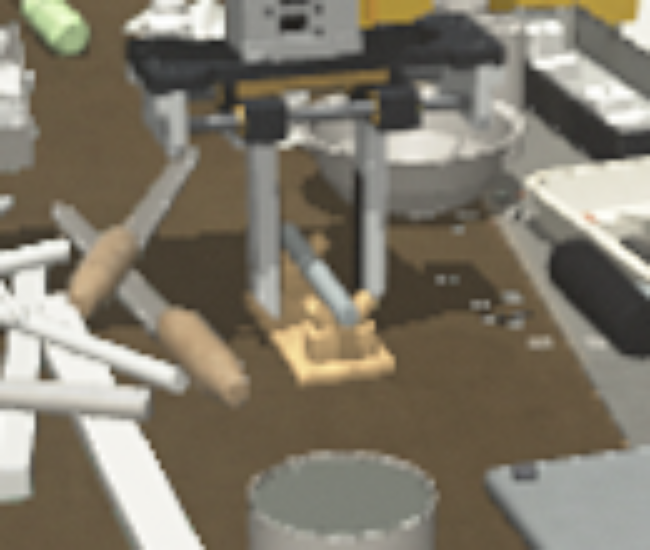

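The pin at (319,190–395) sits midway between the fingers, so I'll close and lift.

send_rows(deltas="0 0 0 0 0 0 0;0 0 0 0 0 0 0;0 0 0 0 0 0 0;0 0 0 0 0 0 0;0 0 0 0 0 0 0;0 0 0 0 0 0 0", squeeze=35)

```text
t: 2.88
tool_pos: [454.0, 165.9, 17.4]
ee_rot: [-2.077, -2.357, 0.0]
ft_force: [-1.9, 0.2, 3.0]
finger_gap: 10.5
```

send_rows(deltas="0 0 -0.03 0 0 0 0;0 0 -0.1 0 0 0 0;0 0 -0.18 0 0 0 0;0 0 -0.26 0 0 0 0;0 0 -0.34 0 0 0 0;0 0 -0.42 0 0 0 0;0 0 -0.46 0 0 0 0;0 0 -0.46 0 0 0 0")

```text
t: 3.55
tool_pos: [455.4, 166.3, 251.9]
ee_rot: [2.074, 2.354, 0.01]
ft_force: [-1.0, 0.2, -1.0]
finger_gap: 11.1
```

```bash
python3 - <<'E'
from h import *
s=r.state();T=tcp(s);c=r.camera("wrist");np.save("T3.npy",T);cv2.imwrite("pics/w3.png",c["pixels"][:,:,::-1]);print(s["tool_pos"],s["finger_gap"],s["ft_force"],s["qpos"])
E
```

```text
[455.38355581 166.34845013 251.92418849] 11.100067688508194 [-1.02470399  0.19736883 -0.95975106] [ 2.74687035e-01  1.14278252e-01  1.63588671e+00 -3.29807098e-05
  1.38389881e+00  1.48648524e-01]
```

View pics/w3.png

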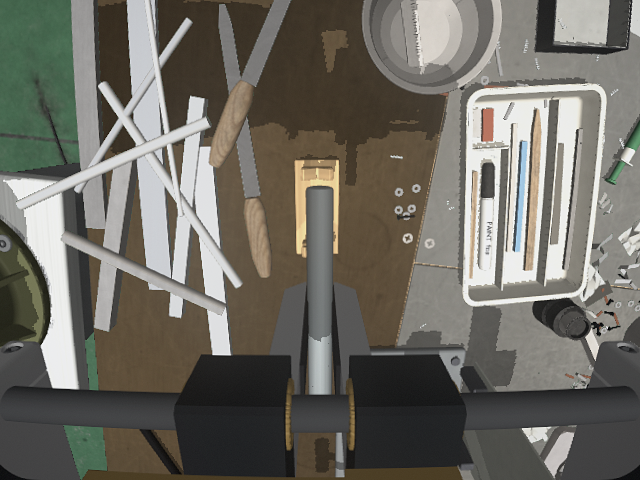

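The pin is held, with its far end at (319,187). Next I'll move to a viewpoint over the clamp.

```bash
python3 - <<'E'
from h import *
print(rel(pose([480,-40,320],7.4)))
T=np.load("T3.npy");c=r.camera("wrist")
H=np.linalg.inv(c["hand_eye"])
for x in (55,60,65):
  print(x,proj(c,(T@np.r_[x,0,-19,1])[:3],T),proj(c,(T@np.r_[x,0,-24,1])[:3],T))
E
```

```text
[-4.153e-01 -9.000e-04 -1.426e-01  1.100e-03 -2.000e-04 -1.000e-03]
55 [320.15073151 198.83891715] [320.16091113 200.92001602]
60 [320.1516838 187.2358726] [320.16199278 188.97524114]
65 [320.15257657 175.4483268 ] [320.16301157 176.83377675]
```

```bash
python3 - <<'E'
import cv2
im=cv2.imread("pics/w3.png");cv2.imwrite("pics/w3z.png",cv2.resize(im[170:420,250:390],None,fx=2.4,fy=2.4))
E
```

```text
(no output)
```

View pics/w3z.png

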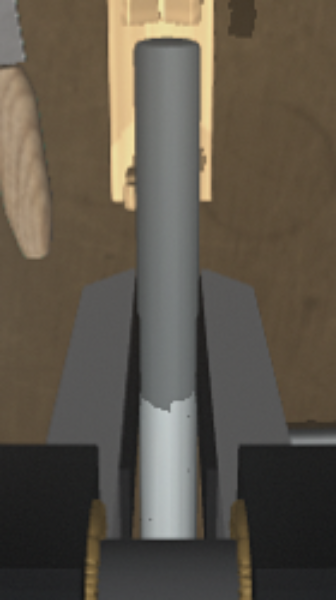

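send_rows(deltas="-0.08 0 -0.04 0 0 0 0;-0.16 0 -0.09 0 0 0 0;-0.24 0 -0.14 0 0 -0.001 0;-0.32 0 -0.142 0 0 -0.001 0;-0.4 0 -0.142 0 0 -0.001 0;-0.415 0 -0.142 0 0 -0.001 0;-0.415 0 -0.142 0 0 -0.001 0;-0.415 0 -0.142 0 0 -0.001 0")

```text
t: 4.32
tool_pos: [479.8, -40.4, 316.3]
ee_rot: [-2.074, -2.356, 0.003]
ft_force: [0.3, -0.5, -1.2]
finger_gap: 11.1
```

```bash
python3 - <<'E'
from h import *
s=r.state();T=tcp(s);c=r.camera("wrist");np.save("T4.npy",T);cv2.imwrite("pics/w4.png",c["pixels"][:,:,::-1]);print(s["tool_pos"],s["finger_gap"],s["dq"].max(),s["qpos"])
E
```

```text
[479.84611498 -40.39981364 316.27078356] 11.078280454252303 0.04316578358378986 [-1.60146394e-01  8.33836304e-02  1.52350671e+00  1.28342180e-04
  1.53808226e+00 -2.87356161e-01]
```

View pics/w4.png

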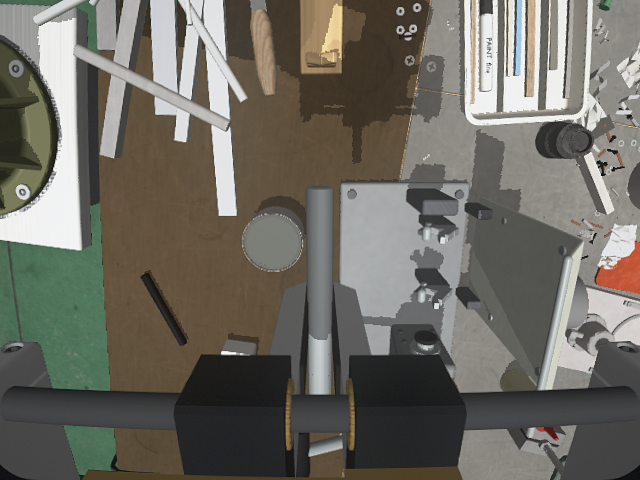

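```bash
python3 - <<'E'
import cv2
im=cv2.imread("pics/w4.png");cv2.imwrite("pics/w4z.png",cv2.resize(im[170:350,330:530],None,fx=4,fy=4,interpolation=cv2.INTER_CUBIC)[:600])
cv2.imwrite("pics/w4y.png",cv2.resize(im[290:390,370:490],None,fx=6,fy=6,interpolation=cv2.INTER_CUBIC)[:600])
E
```

```text
(no output)
```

View pics/w4z.png

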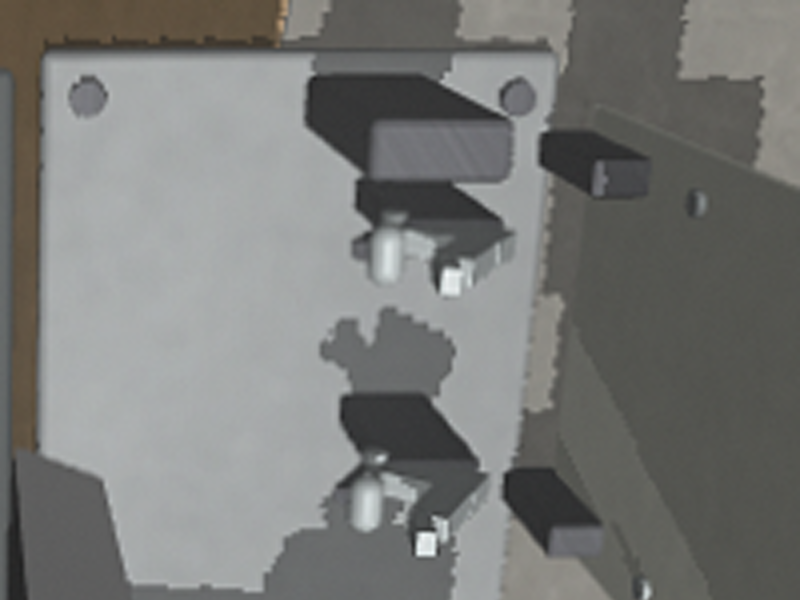

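```bash
python3 - <<'E'
from h import *
T=np.load("T4.npy");c=r.camera("wrist");z=lambda x,y:(330+x/4,170+y/4)
FL=onz(c,z(42,52),12,T);BL=onz(c,z(555,50),12,T);L2=onz(c,z(40,440),12,T);print("FL,BL",FL,BL,np.linalg.norm(FL-BL))
d=BL-FL;print("yaw x edge",np.degrees(np.arctan2(d[1],d[0])));d=FL-L2;print("yaw y edge",np.degrees(np.arctan2(-d[0],d[1])))
s1=onz(c,z(370,182),97,T);s2=onz(c,z(512,181),97,T);print("stop",s1,s2,np.linalg.norm(s1-s2))
n1=onz(c,z(387,252),90,T);n2=onz(c,z(367,502),90,T);print("noses",n1,n2,np.linalg.norm(n1-n2),np.degrees(np.arctan2(-(n1-n2)[0],(n1-n2)[1])))
for yaw in (7.0,7.4,7.8):
  a=np.radians(yaw);X=np.array([np.cos(a),np.sin(a),0]);Y=np.array([-np.sin(a),np.cos(a),0])
  o1=(FL+BL)/2-155*Y; o1[2]=0
  on=(n1+n2)/2-8.8*X-75*Y
  os_=(s1+s2)/2-135*Y
  ob=FL+85*X-155*Y
  print(yaw,"base",o1[:2],"FL only",ob[:2],"noses",on[:2],"stop(y only)",os_[:2])
  print("  along Y: base %.1f noses %.1f stop %.1f; along X: base %.1f noses %.1f"%(o1@Y,on@Y,os_@Y,o1@X,on@X))
E
```

```text
FL,BL [502.59116641 -18.173466    12.        ] [667.30925841   4.50959959  12.        ] 166.2725813164475
yaw x edge 7.840795293569651
yaw y edge 7.868781175542913
stop [590.22448654 -30.84592935  97.        ] [629.03200076 -25.43543173  97.        ] 39.182861616196185
noses [601.16423629 -51.17779422  90.        ] [ 611.26837547 -126.84284937   90.        ] 76.33671592912758 7.606149177416612
7.0 base [ 603.83996064 -160.67658671] FL only [ 605.84733752 -161.65922531] noses [ 606.6221005  -164.52373339] stop(y only) [ 626.08060501 -162.13441101]
  along Y: base -233.1 noses -237.2 stop -237.2; along X: base 579.8 noses 582.1
7.4 base [ 604.91352988 -160.54096337] FL only [ 606.84653268 -160.93487046] noses [ 607.1492694  -164.51906022] stop(y only) [ 627.01564918 -162.01628746]
  along Y: base -237.1 noses -241.3 stop -241.4; along X: base 579.2 noses 580.9
7.8 base [ 605.98612614 -160.39784848] FL only [ 607.84064657 -160.20355761] noses [ 607.67639282 -164.51070687] stop(y only) [ 627.94984592 -161.891639  ]
  along Y: base -241.2 noses -245.5 stop -245.6; along X: base 578.6 noses 579.7
```

```bash
cat >> h.py <<'E'
YAW=7.6;SEAT=np.array([617.3,-87.6,85.])
_a=np.radians(YAW);CX=np.array([np.cos(_a),np.sin(_a),0]);CY=np.array([-np.sin(_a),np.cos(_a),0]);CZ=np.array([0,0,1.])
_l=np.radians(35);SZ=-CX*np.sin(_l)+CZ*np.cos(_l);SX=CX*np.cos(_l)+CZ*np.sin(_l)
def ins(d,y=-5,x=0,lean=35): return pose(SEAT+CY*y+SZ*(d-19)+SX*x,YAW,lean)
E
python3 - <<'E'
from h import *
print(ins(90).round(3)); print(rel(ins(90)))
E
```

```text
[[-1.32000e-01  8.12000e-01  5.69000e-01  5.77595e+02]
 [ 9.91000e-01  1.08000e-01  7.60000e-02 -9.79420e+01]
 [ 0.00000e+00  5.74000e-01 -8.19000e-01  1.43160e+02]
 [ 0.00000e+00  0.00000e+00  0.00000e+00  1.00000e+00]]
[-0.1422  0.1792  0.3473 -0.1951  0.     -0.001 ]
```

send_rows(deltas="-0.02 0.02 0.04 -0.04 0 0 0;-0.04 0.05 0.09 -0.08 0 0 0;-0.07 0.08 0.15 -0.12 0 0 0;-0.1 0.12 0.21 -0.16 0 0 0;-0.12 0.15 0.27 -0.195 0 -0.001 0;-0.142 0.179 0.32 -0.195 0 -0.001 0;-0.142 0.179 0.347 -0.195 0 -0.001 0;-0.142 0.179 0.347 -0.195 0 -0.001 0;-0.142 0.179 0.347 -0.195 0 -0.001 0")

```text
t: 5.17
tool_pos: [577.9, -97.5, 144.4]
ee_rot: [1.757, 2.009, 0.634]
ft_force: [1.0, -0.0, -1.4]
finger_gap: 10.9
```

```bash
python3 - <<'E'
from h import *
s=r.state();T=tcp(s);c=r.camera("wrist");np.save("T5.npy",T);cv2.imwrite("pics/w5.png",c["pixels"][:,:,::-1]);print(s["tool_pos"],s["finger_gap"],s["qpos"],s["ft_force"],rel(ins(90)))
c=r.camera("side");cv2.imwrite("pics/s5.png",cv2.resize(c["pixels"][170:380,310:470,::-1],None,fx=2.8,fy=2.8))
E
```

```text
[577.86101614 -97.54336681 144.3745489 ] 10.90667068891268 [-0.35525146  0.19132625  1.93737632  0.56326275  0.52912138 -0.90988015] [ 0.97316164 -0.01414022 -1.42119732] [-0.0002 -0.0042  0.0032  0.0007  0.0001  0.0004]
```

View pics/w5.png

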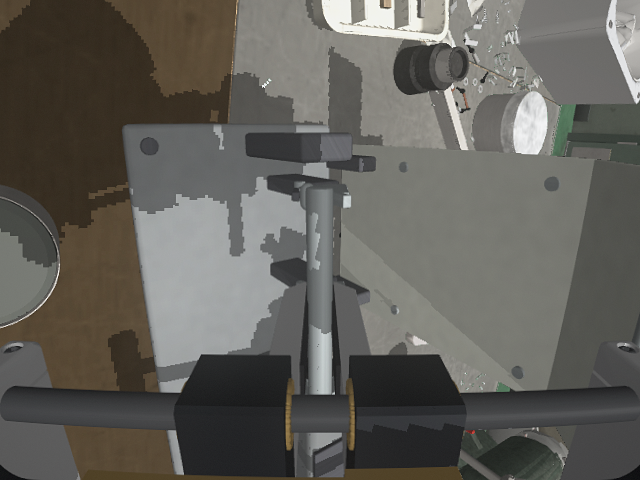

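View pics/s5.png

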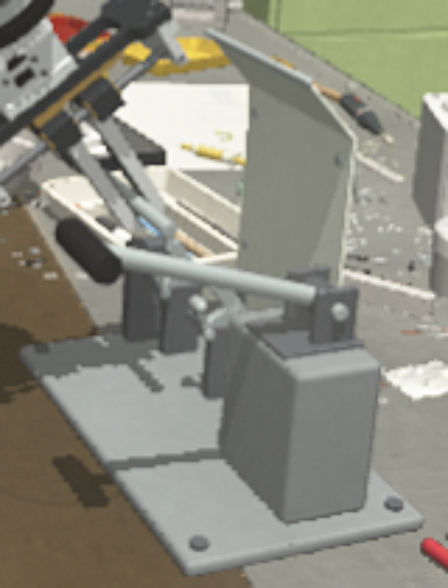

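```bash
python3 - <<'E'
from h import *
im=cv2.imread("pics/w5.png");T=np.load("T5.npy");c=r.camera("wrist")
cz=cv2.resize(im[125:305,240:400],None,fx=4,fy=4,interpolation=cv2.INTER_CUBIC)
f=lambda p:tuple(int(v) for v in (np.array(proj(c,p,T))-[240,125]+.5)*4)
for y in (38,-38):
  for s in (4,-4):
    for (x,z,col) in [(-7,9.5,(0,0,255)),(7.5,16,(0,255,0)),(7.5,-6,(255,0,0)),(-7.5,1,(255,255,0)),(0,0,(0,255,255))]:
      cv2.circle(cz,f(SEAT+CY*(y+s)+SX*x+SZ*z),3,col,-1)
for q in ((0,0,-19),(60,0,-19),(-60,0,-19)): cv2.circle(cz,f((T@np.r_[q,1])[:3]),3,(255,0,255),-1)
for x in (-10,10): cv2.circle(cz,f(SEAT+CY*60+SX*0+CX*x+CZ*12),3,(0,128,255),-1)
cv2.imwrite("pics/w5z.png",cz[:600])
print(cz.shape)
E
```

```text
(720, 640, 3)
```

View pics/w5z.png

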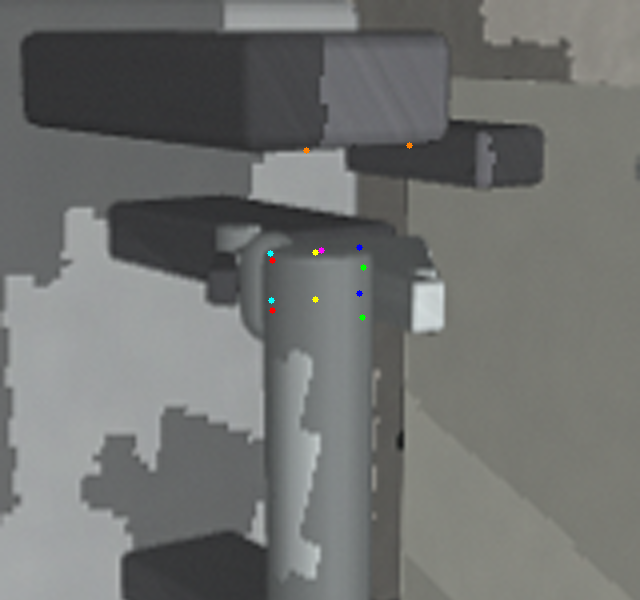

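```bash
python3 - <<'E'
from h import *
print(rel(ins(90)),rel(ins(30)),r.state()["dq"])
E
```

```text
[ 0.0006 -0.0055  0.0043  0.0012  0.0004  0.0005] [ 0.0008 -0.0059  0.1243  0.0012  0.0004  0.0005] [-0.00473605 -0.00082992  0.00138507  0.00691645 -0.00305389 -0.00803884]
```

send_rows(deltas="0 -0.003 0.03 0.001 0 0 0;0.001 -0.005 0.07 0.001 0 0 0;0.001 -0.0055 0.1 0.001 0 0 0;0.001 -0.0055 0.12 0.001 0 0 0;0.001 -0.0055 0.124 0.001 0 0 0;0.001 -0.0055 0.124 0.001 0 0 0;0.001 -0.0055 0.124 0.001 0 0 0")

```text
t: 5.9
tool_pos: [611.2, -93.9, 93.5]
ee_rot: [1.758, 2.008, 0.631]
ft_force: [0.2, -0.6, -0.2]
finger_gap: 10.8
```

```bash
python3 - <<'E'
from h import *
s=r.state();T=tcp(s);c=r.camera("wrist");np.save("T6.npy",T);im=c["pixels"][:,:,::-1];cv2.imwrite("pics/w6.png",im);print(s["tool_pos"],s["ft_force"],rel(ins(30)),rel(ins(30)))
cz=cv2.resize(im[125:275,240:400],None,fx=4,fy=4,interpolation=cv2.INTER_CUBIC)
f=lambda p:tuple(int(v) for v in (np.array(proj(c,p,T))-[240,125]+.5)*4)
for y in (38,-38):
  for s in (4,-4):
    for (x,z,col) in [(-7,9.5,(0,0,255)),(7.5,16,(0,255,0)),(0,0,(0,255,255))]:
      cv2.circle(cz,f(SEAT+CY*(y+s)+SX*x+SZ*z),3,col,-1)
cv2.imwrite("pics/w6z.png",cz[:600])
c=r.camera("side");cv2.imwrite("pics/s6.png",cv2.resize(c["pixels"][210:340,330:440,::-1],None,fx=4.5,fy=4.5,interpolation=cv2.INTER_CUBIC))
E
```

```text
[611.21875264 -93.89238035  93.48407223] [ 0.23676679 -0.59184576 -0.17746452] [ 0.0011  0.0014 -0.0001 -0.0001  0.0005  0.0002] [ 0.0011  0.0014 -0.0001 -0.0001  0.0005  0.0002]
```

View pics/w6z.png

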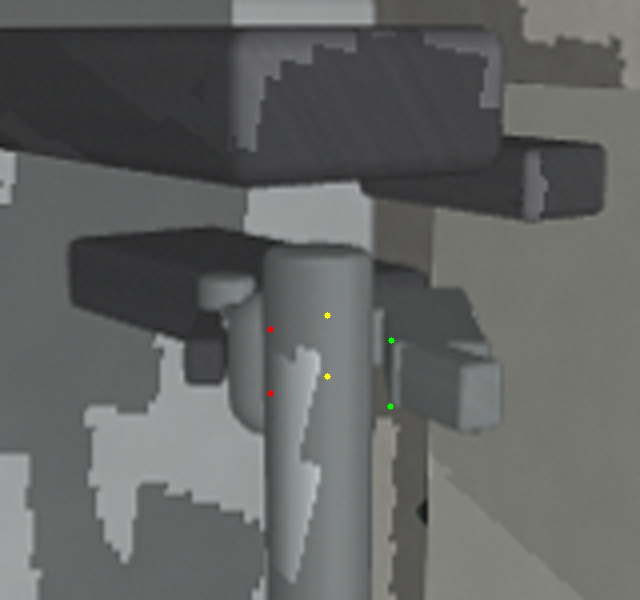

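View pics/s6.png

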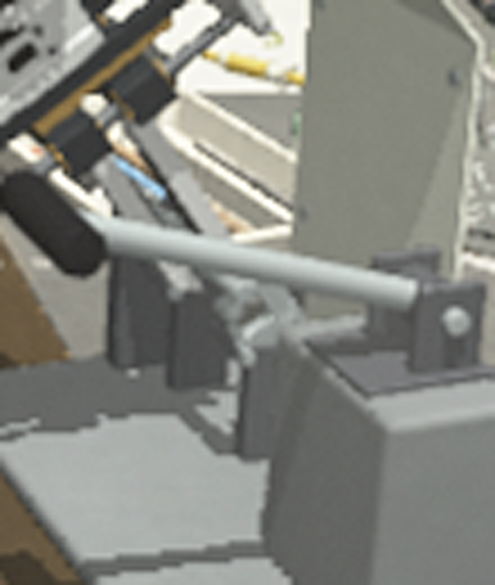

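send_rows(deltas="0.001 0.0014 0.01 0 0 0 0;0.001 0.0014 0.02 0 0 0 0;0.001 0.0014 0.028 0 0 0 0;0.001 0.0014 0.036 0 0 0 0;0.001 0.0014 0.044 0 0 0 0;0.001 0.0014 0.052 0 0 0 0;0.001 0.0014 0.056 0 0 0 0;0.001 0.0014 0.056 0 0 0 0")

```text
t: 6.67
tool_pos: [627.2, -91.0, 68.9]
ee_rot: [1.759, 2.01, 0.63]
ft_force: [2.0, 0.2, -2.6]
finger_gap: 10.5
```

```bash
python3 - <<'E'
from h import *
s=r.state();T=tcp(s);c=r.camera("wrist");np.save("T7.npy",T);im=c["pixels"][:,:,::-1];cv2.imwrite("pics/w7.png",im);print(s["tool_pos"],s["ft_force"],s["ft_force"]@SZ,s["ft_force"]@SX,rel(ins(0)))
cz=cv2.resize(im[125:275,240:400],None,fx=4,fy=4,interpolation=cv2.INTER_CUBIC)
cv2.imwrite("pics/w7z.png",cz[:600])
E
```

```text
[627.1907531  -91.02333048  68.9282352 ] [ 2.04240401  0.1654668  -2.58457616] -3.290897057314657 0.19381704780560086 [-0.0006  0.0031  0.0012 -0.0009  0.0001  0.    ]
```

View pics/w7z.png

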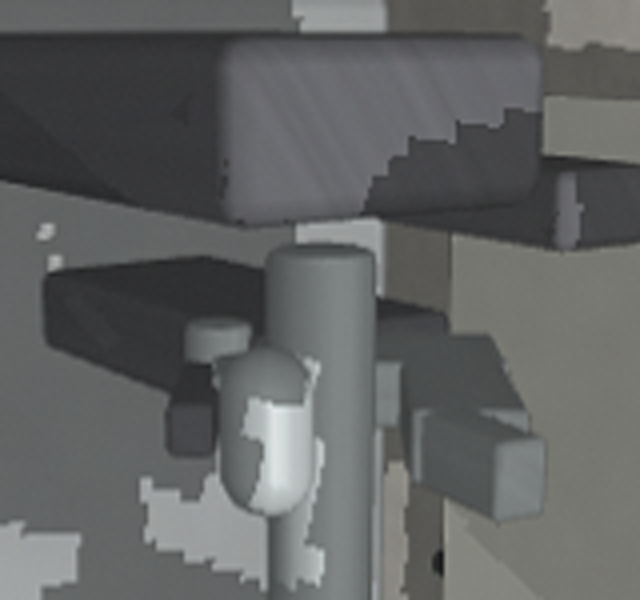

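send_rows(deltas="0 0.001 0.001 0 0 0 0;0 0.002 0.002 0 0 0 0;0 0.002 0.003 0 0 0 0;0 0.002 0.003 0 0 0 0")

```text
t: 7.05
tool_pos: [628.4, -91.0, 69.2]
ee_rot: [1.759, 2.01, 0.63]
ft_force: [-13.1, -0.8, 7.6]
finger_gap: 11.0
```

```bash
python3 - <<'E'
from h import *
s=r.state();print(s["tool_pos"],s["ft_force"],s["ft_force"]@SZ,s["ft_force"]@SX,rel(ins(0)))
E
```

```text
[628.3699841  -90.96861041  69.17811944] [-13.09091287  -0.75235475   7.6212655 ] 13.742728018368704 -6.339378714736561 [-0.0004  0.0009  0.     -0.0008  0.0001  0.    ]
```

send_rows(deltas="0 -0.001 -0.001 0 0 0 0;0 -0.001 -0.001 0 0 0 0.1;0 -0.001 -0.001 0 0 0 0.25;0 -0.001 -0.001 0 0 0 0.35;0 -0.001 -0.001 0 0 0 0.35;0 -0.001 -0.001 0 0 0 0.35")

```text
t: 7.55
tool_pos: [628.6, -91.1, 69.5]
ee_rot: [1.758, 2.008, 0.631]
ft_force: [-0.0, -0.5, 0.5]
finger_gap: 31.9
```

```bash
python3 - <<'E'
from h import *
s=r.state();T=tcp(s);c=r.camera("wrist");np.save("T8.npy",T);im=c["pixels"][:,:,::-1];cv2.imwrite("pics/w8.png",im);print(s["tool_pos"],s["finger_gap"],s["ft_force"],s["ft_force"]@SZ)
E
```

```text
[628.60482969 -91.14083592  69.49667076] 31.911003019403932 [-0.04030589 -0.47199774  0.50286543] 0.47064401385095367
```

View pics/w8.png

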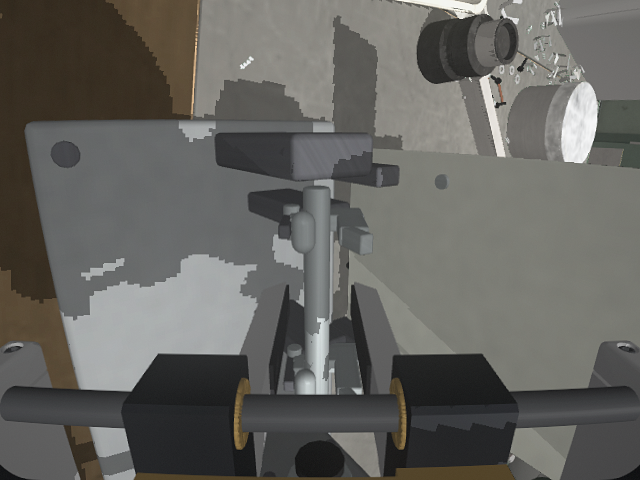

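Both noses, at (303,230) and (306,382), sit over the pin. I'll back straight out and check from further away.

send_rows(deltas="0 0 -0.02 0 0 0 0.4;0 0 -0.06 0 0 0 0.4;0 0 -0.12 0 0 0 0.4;0 0 -0.19 0 0 0 0.4;0 0 -0.26 0 0 0 0.4;0 0 -0.3 0 0 0 0.4;0 0 -0.3 0 0 0 0.4;0 0 -0.3 0 0 0 0.4")

```text
t: 8.27
tool_pos: [543.3, -102.6, 193.5]
ee_rot: [1.757, 2.006, 0.631]
ft_force: [-0.4, 0.2, -0.3]
finger_gap: 37.7
```

```bash
python3 - <<'E'
from h import *
s=r.state();T=tcp(s);c=r.camera("wrist");np.save("T9.npy",T);im=c["pixels"][:,:,::-1].copy();cv2.imwrite("pics/w9.png",im);print(s["tool_pos"],s["finger_gap"],s["ft_force"])
f=lambda p:tuple(int(v) for v in (np.array(proj(c,p,T))-[260,100]+.5)*4.4)
cz=cv2.resize(im[100:236,260:420],None,fx=4.4,fy=4.4,interpolation=cv2.INTER_CUBIC)
for y in (54,-66): 
  for x in (-6,6): cv2.circle(cz,f(SEAT+CY*y+SX*x),3,(0,255,255),-1)
for y in (38,-38): cv2.circle(cz,f(SEAT+CY*y-7*SX+9.5*SZ),3,(0,0,255),-1)
cv2.imwrite("pics/w9z.png",cz)
c=r.camera("side");cv2.imwrite("pics/s9.png",cv2.resize(c["pixels"][210:340,330:440,::-1],None,fx=4.5,fy=4.5,interpolation=cv2.INTER_CUBIC))
E
```

```text
[ 543.31493469 -102.61747384  193.54016205] 37.7020361337428 [-0.39608875  0.24817079 -0.33017224]
```

View pics/w9.png

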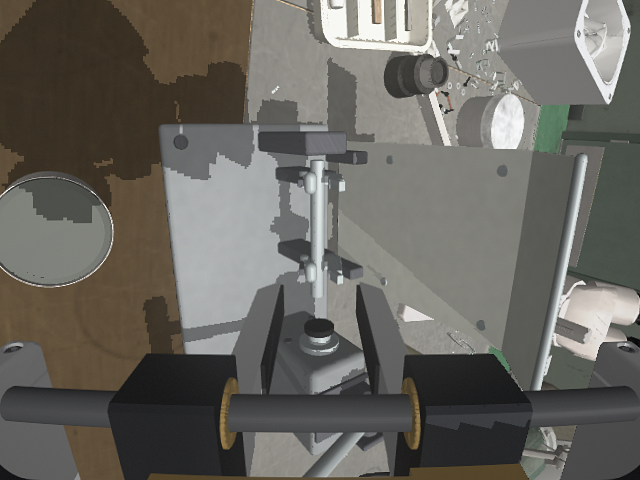

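View pics/w9z.png

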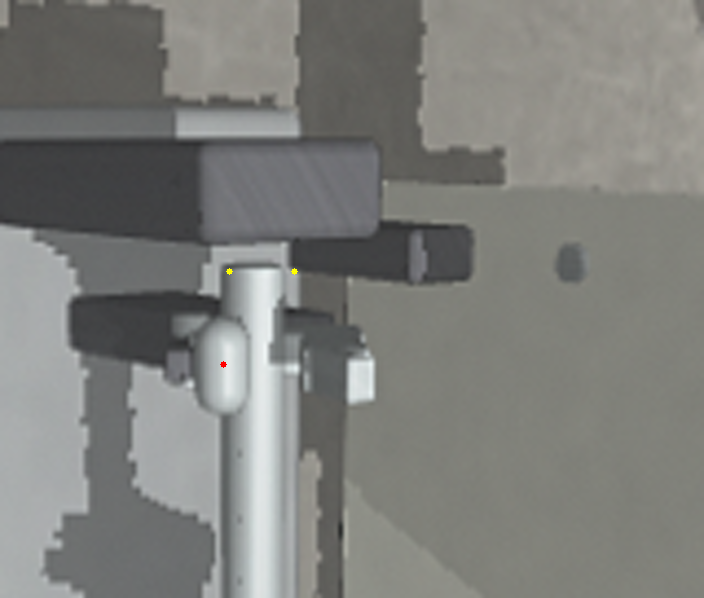

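View pics/s9.png

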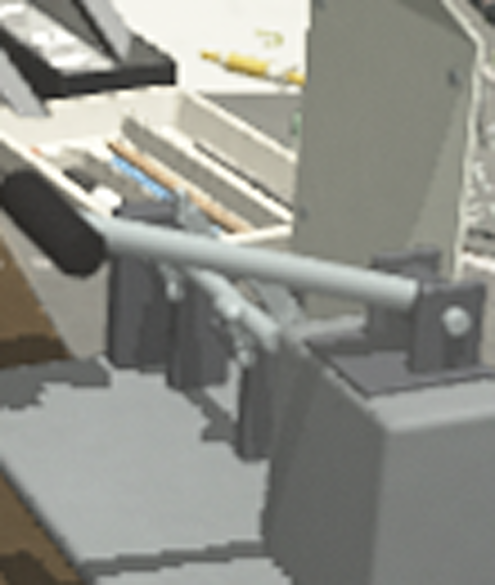

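```bash
python3 - <<'E'
from h import *
T=np.load("T9.npy");c=r.camera("wrist");im=cv2.imread("pics/w9.png")
f=lambda p:tuple(int(v) for v in (np.array(proj(c,p,T))-[260,210]+.5)*4.4)
cz=cv2.resize(im[210:346,260:420],None,fx=4.4,fy=4.4,interpolation=cv2.INTER_CUBIC)
for x in (-7.5,4.5): 
  cv2.circle(cz,f(SEAT-65*CY+SX*x),3,(0,255,255),-1)
  cv2.circle(cz,f(SEAT-20*CY+SX*x),3,(0,255,255),-1)
cv2.circle(cz,f(SEAT+CY*-38-7*SX+9.5*SZ),3,(0,0,255),-1)
cv2.imwrite("pics/w9y.png",cz)
E
```

```text
(no output)
```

View pics/w9y.png

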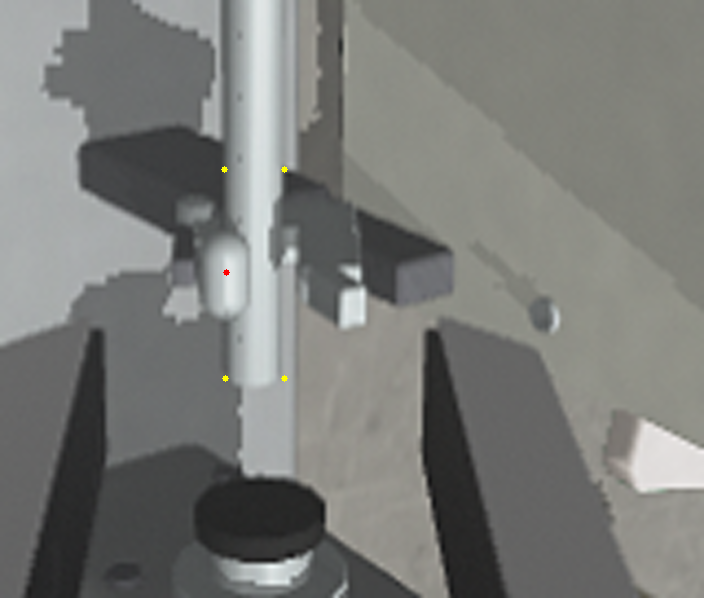

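```bash
python3 - <<'E'
import cv2
im=cv2.imread("pics/w9.png",0)
for y in (170,205,220,235,240,288,292,296): print(y,list(im[y,305:332]))
E
```

```text
170 [np.uint8(61), np.uint8(62), np.uint8(58), np.uint8(57), np.uint8(54), np.uint8(80), np.uint8(100), np.uint8(121), np.uint8(138), np.uint8(155), np.uint8(169), np.uint8(186), np.uint8(206), np.uint8(222), np.uint8(229), np.uint8(230), np.uint8(224), np.uint8(136), np.uint8(117), np.uint8(78), np.uint8(52), np.uint8(48), np.uint8(65), np.uint8(60), np.uint8(61), np.uint8(71), np.uint8(79)]
205 [np.uint8(167), np.uint8(167), np.uint8(167), np.uint8(169), np.uint8(173), np.uint8(111), np.uint8(98), np.uint8(121), np.uint8(141), np.uint8(155), np.uint8(173), np.uint8(188), np.uint8(209), np.uint8(224), np.uint8(227), np.uint8(224), np.uint8(213), np.uint8(195), np.uint8(176), np.uint8(152), np.uint8(162), np.uint8(166), np.uint8(137), np.uint8(145), np.uint8(148), np.uint8(149), np.uint8(149)]
220 [np.uint8(108), np.uint8(106), np.uint8(106), np.uint8(142), np.uint8(172), np.uint8(110), np.uint8(97), np.uint8(121), np.uint8(143), np.uint8(157), np.uint8(173), np.uint8(188), np.uint8(211), np.uint8(225), np.uint8(224), np.uint8(222), np.uint8(209), np.uint8(192), np.uint8(172), np.uin
[... 1453 characters left out ...]
123), np.uint8(151), np.uint8(164), np.uint8(177), np.uint8(194), np.uint8(203), np.uint8(208), np.uint8(206), np.uint8(208), np.uint8(198), np.uint8(186), np.uint8(150), np.uint8(166), np.uint8(170), np.uint8(161), np.uint8(133), np.uint8(145), np.uint8(145), np.uint8(144), np.uint8(143)]
296 [np.uint8(110), np.uint8(109), np.uint8(108), np.uint8(108), np.uint8(108), np.uint8(106), np.uint8(104), np.uint8(116), np.uint8(152), np.uint8(165), np.uint8(179), np.uint8(194), np.uint8(203), np.uint8(208), np.uint8(208), np.uint8(208), np.uint8(193), np.uint8(179), np.uint8(164), np.uint8(168), np.uint8(171), np.uint8(159), np.uint8(137), np.uint8(143), np.uint8(145), np.uint8(145), np.uint8(143)]
```

The pin is seated in both forks, with both jaw noses at their closed positions and the pin about 5 mm from the stop. Next is the lever, starting with a view of the bar.

```bash
python3 - <<'E'
from h import *
s=r.state();print(rel(pose([500,-130,300],7.6)),s["qpos"])
E
```

```text
[-4.390e-02  4.790e-02 -2.321e-01  1.935e-01  0.000e+00 -1.000e-04] [-0.39383658  0.05218626  1.96890478  0.50059117  0.64036271 -0.85828025]
```

send_rows(deltas="-0.01 0 -0.06 0.02 0 0 0;-0.02 0.01 -0.13 0.06 0 0 0;-0.03 0.03 -0.2 0.1 0 0 0;-0.044 0.048 -0.232 0.14 0 0 0;-0.044 0.048 -0.232 0.18 0 0 0;-0.044 0.048 -0.232 0.1935 0 0 0;-0.044 0.048 -0.232 0.1935 0 0 0;-0.044 0.048 -0.232 0.1935 0 0 0")

```text
t: 9.08
tool_pos: [500.6, -129.7, 299.2]
ee_rot: [-2.068, -2.365, -0.002]
ft_force: [0.1, -0.7, -0.0]
finger_gap: 0.6
```

```bash
python3 - <<'E'
from h import *
s=r.state();print(s["tool_pos"],rel(pose([480,-330,290],7.6)),s["qpos"])
E
```

```text
[ 500.60831922 -129.71883609  299.2024667 ] [-3.915e-01 -9.420e-02  1.800e-02  2.000e-04 -3.000e-04  3.000e-04] [-3.24930435e-01  1.70039690e-01  1.46477507e+00  1.05378548e-03
  1.50650345e+00 -4.58538091e-01]
```

send_rows(deltas="-0.08 -0.02 0 0 0 0 0;-0.16 -0.04 0 0 0 0 0;-0.24 -0.06 0.01 0 0 0 0;-0.32 -0.08 0.018 0 0 0 0;-0.39 -0.094 0.018 0 0 0 0;-0.39 -0.094 0.018 0 0 0 0;-0.39 -0.094 0.018 0 0 0 0")

```text
t: 9.67
tool_pos: [478.2, -331.0, 291.2]
ee_rot: [2.072, 2.359, 0.003]
ft_force: [0.1, -0.4, -0.3]
finger_gap: 0.4
```

```bash
python3 - <<'E'
from h import *
s=r.state();T=tcp(s);c=r.camera("wrist");np.save("T10.npy",T);im=c["pixels"][:,:,::-1].copy();cv2.imwrite("pics/w10.png",im);print(s["tool_pos"],s["finger_gap"])
E
```

```text
[ 478.1737794  -330.98263203  291.19108909] 0.35627052527227815
```

View pics/w10.png

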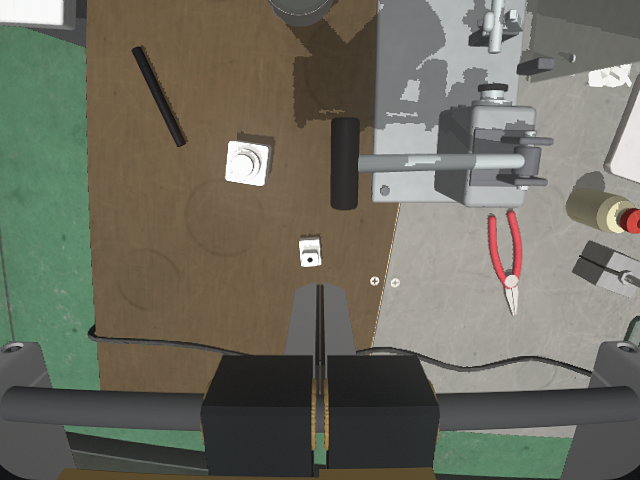

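The bar shows at cols 331–359 and rows 118–210. The lever arm runs right to the pivot at (530,160).

```bash
python3 - <<'E'
from h import *
T=np.load("T10.npy");c=r.camera("wrist")
a=onz(c,(345,118),198,T);b=onz(c,(344.5,210),198,T);l=onz(c,(331,164),198,T);q=onz(c,(359.5,164),198,T)
print(a,b,np.linalg.norm(a-b),np.linalg.norm(l-q),(a+b)/2);m=(a+b)/2
O=SEAT-20*CX-75*CY;print("clamp x,y",(m-O)@CX,(m-O)@CY)
pv=onz(c,(530,161),145,T);print("pivot",(pv-O)@CX,(pv-O)@CY)
print(rel(pose([m[0]-4*CX[0],m[1]-4*CX[1],235],7.6)),T[:3,3])
E
```

```text
[ 483.67507004 -237.48066148  198.        ] [ 492.79681598 -301.84618569  198.        ] 65.0086683056233 20.34839815756971 [ 488.23594301 -269.66342358  198.        ]
clamp x,y -132.00935017561767 -88.39454847942815
pivot 33.44837172116883 -88.20821533765104
[ 1.154e-01  2.590e-02  1.142e-01  8.000e-04  2.000e-04 -1.000e-04] [ 478.1737794  -330.98263203  291.19108909]
```

send_rows(deltas="0.06 0.013 0.01 0 0 0 0;0.115 0.026 0.05 0.001 0 0 0;0.115 0.026 0.1 0.001 0 0 0;0.115 0.026 0.114 0.001 0 0 0;0.115 0.026 0.114 0.001 0 0 0;0.115 0.026 0.114 0.001 0 0 0")

```text
t: 10.27
tool_pos: [484.7, -271.0, 236.3]
ee_rot: [2.069, 2.363, -0.002]
ft_force: [0.1, 0.4, 0.3]
finger_gap: 0.7
```

```bash
python3 - <<'E'
from h import *
s=r.state();print(s["tool_pos"],s["ft_force"]);O=SEAT-20*CX-75*CY;d=s["tool_pos"]-O;print(d@CX,d@CY)
E
```

```text
[ 484.65663601 -270.99169036  236.29096747] [0.102165   0.35081415 0.32007238]
-135.7328866690428 -89.23776092118227
```

send_rows(deltas="0 0 0.04 0 0 0 0;0 0 0.07 0 0 0 0;0 0 0.1 0 0 0 0;0 0 0.13 0 0 0 0;0 0 0.16 0 0 0 0;0 0 0.19 0 0 0 0;0 0 0.22 0 0 0 0;0 0 0.24 0 0 0 0;0 0 0.25 0 0 0 0;0 0 0.25 0 0 0 0")

```text
t: 11.1
tool_pos: [484.8, -271.8, 110.9]
ee_rot: [2.069, 2.362, -0.002]
ft_force: [0.6, -1.5, 4.2]
finger_gap: 0.5
```

send_rows(deltas="0 0 0.004 0 0 0 0;0 0 0.007 0 0 0 0;0 0 0.01 0 0 0 0;0 0 0.01 0 0 0 0")

```text
t: 11.43
tool_pos: [485.3, -271.8, 107.2]
ee_rot: [2.068, 2.361, -0.002]
ft_force: [3.7, -0.4, 7.7]
finger_gap: 0.4
```

```bash
python3 - <<'E'
from h import *
s=r.state();print(s["tool_pos"],s["ft_force"])
c=r.camera("side");cv2.imwrite("pics/s11.png",cv2.resize(c["pixels"][200:380,300:470,::-1],None,fx=3.3,fy=3.3,interpolation=cv2.INTER_CUBIC))
E
```

```text
[ 485.31210721 -271.7821969   107.15432622] [ 3.66664929 -0.35869564  7.67830396]
```

View pics/s11.png

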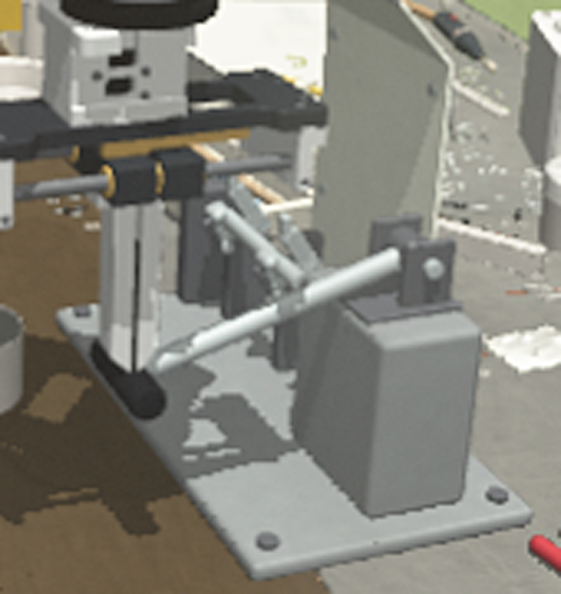

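send_rows(deltas="0 0 0.003 0 0 0 0;0 0 0.006 0 0 0 0;0 0 0.006 0 0 0 0")

```text
t: 11.73
tool_pos: [485.7, -271.9, 105.8]
ee_rot: [2.067, 2.36, -0.001]
ft_force: [-2.9, 3.9, 23.8]
finger_gap: 0.2
```

Force jumps to 24 N at z 106, so the lever is on its stop. Now back up.

send_rows(deltas="0 0 -0.03 0 0 0 0;0 0 -0.07 0 0 0 0;0 0 -0.12 0 0 0 0;0 0 -0.17 0 0 0 0;0 0 -0.22 0 0 0 0;0 0 -0.266 0 0 0 0;0 0 -0.266 0 0 0 0;0 0 -0.266 0 0 0 0;0 0 -0.266 0 0 0 0")

```text
t: 12.48
tool_pos: [484.0, -271.0, 234.9]
ee_rot: [-2.069, -2.362, 0.003]
ft_force: [0.3, 0.6, -1.1]
finger_gap: 0.6
```

```bash
python3 - <<'E'
from h import *
s=r.state();T=tcp(s);print(s["tool_pos"],s["ft_force"])
c=r.camera("side");cv2.imwrite("pics/s12.png",cv2.resize(c["pixels"][200:380,300:470,::-1],None,fx=3.3,fy=3.3,interpolation=cv2.INTER_CUBIC))
c=r.camera("wrist");cv2.imwrite("pics/w12.png",c["pixels"][:,:,::-1])
E
```

```text
[ 484.04143215 -270.95393315  234.9115213 ] [ 0.271039    0.57122399 -1.12559631]
```

View pics/s12.png

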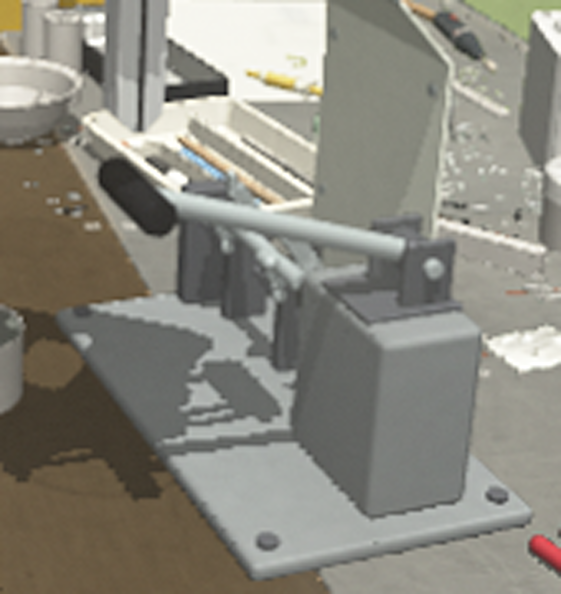

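View pics/w12.png

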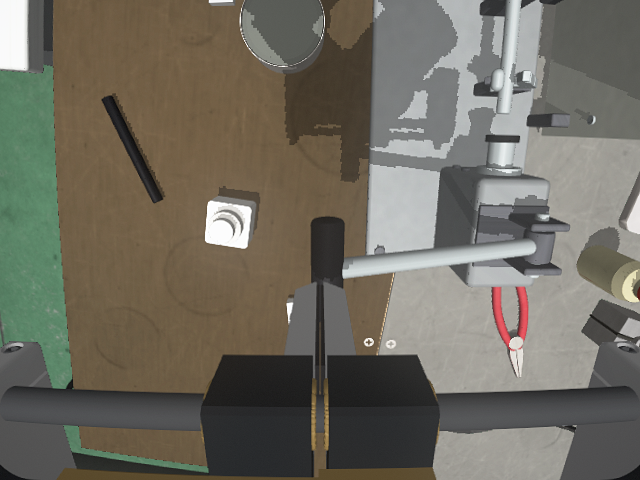

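The lever is back up, and the pad (502,136) has advanced toward the pin end (504,112). Now the second stroke.

send_rows(deltas="0 0 0.04 0 0 0 0;0 0 0.08 0 0 0 0;0 0 0.12 0 0 0 0;0 0 0.16 0 0 0 0;0 0 0.2 0 0 0 0;0 0 0.23 0 0 0 0;0 0 0.25 0 0 0 0;0 0 0.26 0 0 0 0;0 0 0.266 0 0 0 0;0 0 0.266 0 0 0 0")

```text
t: 13.42
tool_pos: [484.9, -271.2, 104.9]
ee_rot: [2.069, 2.362, -0.002]
ft_force: [-9.0, 8.3, 33.7]
finger_gap: 0.1
```

send_rows(deltas="0 0 0 0 0 0 0;0 0 0 0 0 0 0")

```text
t: 13.58
tool_pos: [484.8, -271.2, 105.1]
ee_rot: [2.069, 2.362, -0.002]
ft_force: [-8.2, 8.9, 30.7]
finger_gap: 0.4
```

send_rows(deltas="0 0 -0.03 0 0 0 0;0 0 -0.07 0 0 0 0;0 0 -0.12 0 0 0 0;0 0 -0.17 0 0 0 0;0 0 -0.22 0 0 0 0;0 0 -0.266 0 0 0 0;0 0 -0.266 0 0 0 0;0 0 -0.266 0 0 0 0;0 0 -0.266 0 0 0 0")

```text
t: 14.33
tool_pos: [484.0, -270.8, 234.2]
ee_rot: [-2.069, -2.361, 0.003]
ft_force: [0.1, 0.1, -0.2]
finger_gap: 0.8
```

```bash
python3 - <<'E'
from h import *
s=r.state();print(s["tool_pos"],s["ft_force"])
c=r.camera("wrist");cv2.imwrite("pics/w13.png",c["pixels"][:260,300:,::-1])
E
```

```text
[ 484.01016145 -270.80924348  234.15597064] [ 0.09516123  0.06146153 -0.19705893]
```

View pics/w13.png

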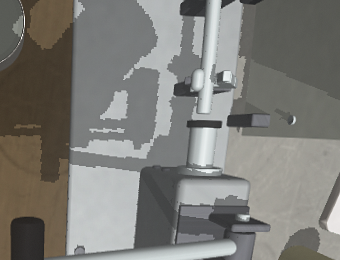

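The pad face is now just below the pin end (about 8 px away), so the ram advanced again and the lever is up. Now the third stroke.

send_rows(deltas="0 0 0.04 0 0 0 0;0 0 0.08 0 0 0 0;0 0 0.12 0 0 0 0;0 0 0.16 0 0 0 0;0 0 0.2 0 0 0 0;0 0 0.23 0 0 0 0;0 0 0.25 0 0 0 0;0 0 0.26 0 0 0 0;0 0 0.266 0 0 0 0;0 0 0.266 0 0 0 0")

```text
t: 15.22
tool_pos: [484.7, -271.1, 104.7]
ee_rot: [2.069, 2.363, -0.002]
ft_force: [-10.1, 8.8, 35.7]
finger_gap: 0.7
```

send_rows(deltas="0 0 0 0 0 0 0;0 0 0 0 0 0 0;0 0 0 0 0 0 0")

```text
t: 15.47
tool_pos: [484.7, -271.1, 104.9]
ee_rot: [2.069, 2.362, -0.002]
ft_force: [-8.9, 8.5, 34.6]
finger_gap: 0.5
```

send_rows(deltas="0 0 -0.03 0 0 0 0;0 0 -0.07 0 0 0 0;0 0 -0.12 0 0 0 0;0 0 -0.17 0 0 0 0;0 0 -0.22 0 0 0 0;0 0 -0.266 0 0 0 0;0 0 -0.3 0 0 0 0;0 0 -0.33 0 0 0 0;0 0 -0.33 0 0 0 0;0 0 -0.33 0 0 0 0")

```text
t: 16.3
tool_pos: [484.3, -271.0, 266.6]
ee_rot: [-2.069, -2.362, 0.003]
ft_force: [0.1, -0.3, -0.9]
finger_gap: 0.3
```

```bash
python3 - <<'E'
from h import *
s=r.state();print(s["tool_pos"],s["ft_force"],rel(pose([478,-180,300],7.6)))
c=r.camera("wrist");cv2.imwrite("pics/w14.png",c["pixels"][:,:,::-1])
E
```

```text
[ 484.3090284  -270.96793924  266.5521879 ] [ 0.08633956 -0.33848126 -0.85706175] [ 0.182   0.0113 -0.067  -0.0007  0.0002 -0.0002]
```

View pics/w14.png

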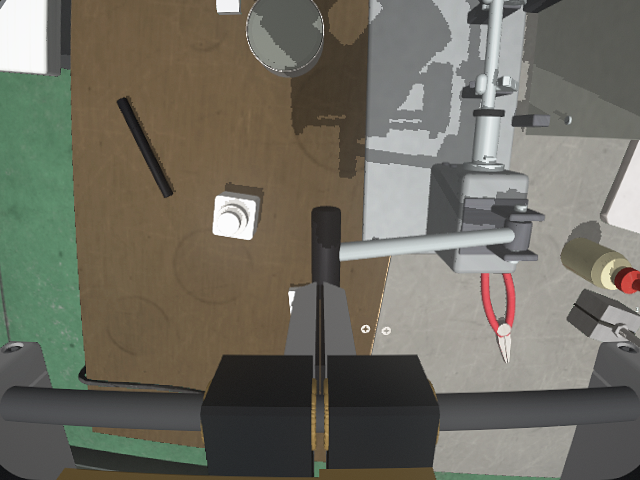

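The pad now meets the pin end at (488,112). I'll move clear and look at the stop end and the jaws.

send_rows(deltas="0.08 0.005 -0.06 0 0 0 0;0.16 0.01 -0.067 0 0 0 0;0.24 0 -0.067 0 0 0 0;0.32 0 -0.067 0 0 0 0;0.4 0 -0.067 0 0 0 0;0.4 0 -0.067 0 0 0 0;0.4 0 -0.067 0 0 0 0;0.4 0 -0.067 0 0 0 0")

```text
t: 17.02
tool_pos: [458.1, -72.9, 299.7]
ee_rot: [-2.068, -2.363, 0.004]
ft_force: [0.8, -0.4, -0.2]
finger_gap: 0.8
```

```bash
python3 - <<'E'
from h import *
s=r.state();T=tcp(s);c=r.camera("wrist");np.save("T15.npy",T);im=c["pixels"][:,:,::-1].copy();cv2.imwrite("pics/w15.png",im);print(s["tool_pos"],s["ft_force"],s["t"])
cv2.imwrite("pics/w15z.png",cv2.resize(im[180:380,370:540],None,fx=3,fy=3,interpolation=cv2.INTER_CUBIC))
c=r.camera("side");cv2.imwrite("pics/s15.png",cv2.resize(c["pixels"][200:340,320:440,::-1],None,fx=4,fy=4,interpolation=cv2.INTER_CUBIC))
E
```

```text
[458.06926491 -72.91855028 299.65525075] [ 0.78569888 -0.37673558 -0.21385899] 17.0167
```

View pics/w15.png

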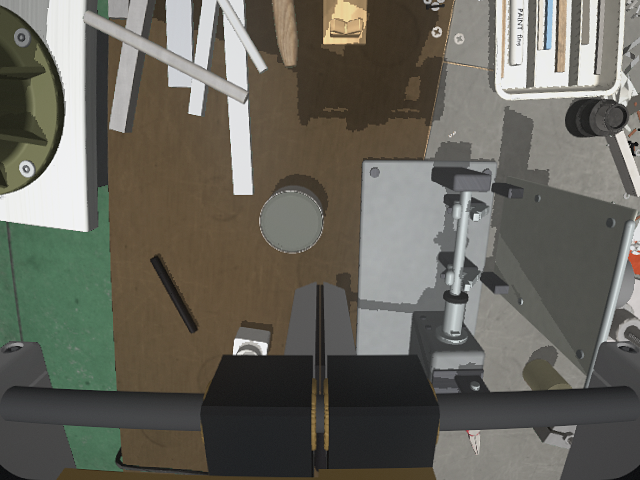

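View pics/w15z.png

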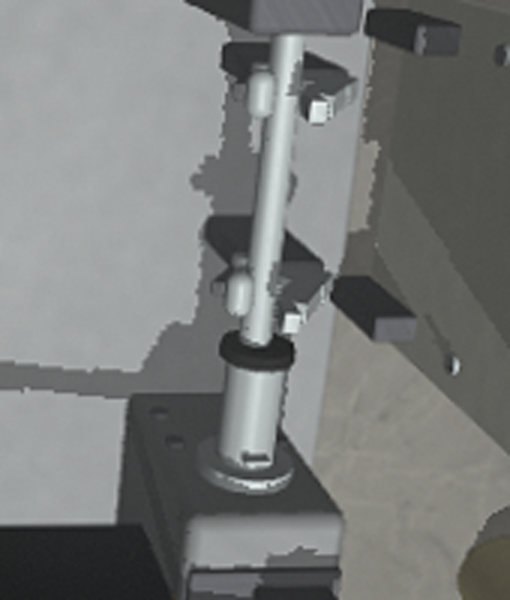

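View pics/s15.png

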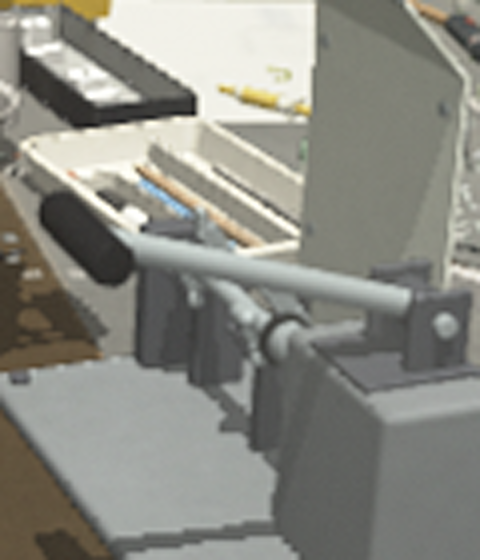

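In the wrist close-up the pin butts against the end stop (288,35), and the pad is on its other end (257,342). Both noses, at (260,92) and (238,292), are over the pin. The side view shows the lever up. Handing in.

```bash
python3 - <<'E'
from h import *
s=r.state();print(s["dq"].round(3),s["ft_force"]);print(r.hand_in())
E
```

```text
[-0.008  0.    -0.003  0.     0.003  0.003] [-0.17801589  0.03583171 -0.53887859]
the job is handed in; nothing more can be done
None
```

I took the pin from its rest, leaned the tool back 35°, pressed the pin past both jaws into the forks and let go. I then pumped the lever three full strokes and handed in at about 17 s.

**Seating:** The pin met the slot floor at about 14 N, and both noses sat at their computed closed positions over it. It lay about 1.5 mm toward the front of the slots, which is the slot's clearance and within tolerance.

**Pumping:** Every stroke ended with the force rising to 24–36 N at the stop. Pictures after each stroke showed the lever back up and the ram moved on.

**Last views:** The pin's end is at the end stop and the ram's pad is on its other end. Both jaws lie over the pin, the lever is up, and the gripper is clear of everything. I saw nothing disturb the tin, block or insert, but I did not measure their positions.

**Not measured or in disagreement:**
- **Joints and contact:** The ram travel, joint angles and pad force could only be judged from pictures and contact forces.
- **Clamp position:** The base corners put the clamp about 4 mm off along its length, compared with the noses and end stop. I used the noses and stop, and the fit bore that out.

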